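# Latch a pine block into a drilling jig

### The job

Clamp the pine block in the drilling jig by pressing the jig's three toggle levers down with the tips of the closed fingers, each until it lies flat and stays latched (nothing needs gripping): first the clamp that pushes on the block's end, then the one that pushes its long side against the fence, and last the hold-down clamp whose arm swings over the top. Let the clamps move the block, so that it finishes square and tight against the end stop and the fence: do not push or lift the block yourself. Leave the other things on the bench where they are.

Things in the scene. Friction and masses are not known exactly. Their poses are not given: they have to be found in the camera images.
- jig: Plywood board 170x350x18 mm fixed to the bench, with three toggle clamps. Origin: centre of its underside; +x from the side clamp to the fence, +y along the fence to the end stop and the hold-down clamp, z up. Wooden fence, face at x = 61.5 mm; wooden end stop, face at y = 73 mm; both 46 mm above the bench. The seated block's origin is at x 27, y 0, z 18 mm.
- pine_block: Loose pine block, 69 mm (x) by 146 mm (y) by 36 mm, about 0.22 kg, lying flat on the jig's board between clamps, fence and stop, its long side nearly along the fence. Origin: centre of its underside. It starts 3 to 8 mm short of the fence and of the end stop and up to 2 degrees askew.
- end_lever (a joint): Lever of the end clamp, whose plunger pushes the block's end along jig +y onto the end stop. Value in rad: 0 raised 53 degrees above level, 0.92 pressed right down, level and latched (past dead centre at 0.84 it stays down by itself). Starts at 0 to 0.1 and stays where it is left; pressing takes up to about 5 N, then it meets a hard stop.
- side_lever (a joint): Lever of the side clamp, whose plunger pushes the middle of the block's long side along jig +x onto the fence. Value in rad: 0 raised 53 degrees above level, 0.92 pressed right down, level and latched (past dead centre at 0.84 it stays down by itself). Starts at 0 to 0.1 and stays where it is left; pressing takes up to about 5 N, then it meets a hard stop.
- hold_lever (a joint): Lever of the hold-down clamp, whose arm comes down on the block near the end stop. Value in rad: 0 raised 53 degrees above level, 0.92 pressed right down, level and latched (past dead centre at 0.84 it stays down by itself). Starts at 0 to 0.1 and stays where it is left; pressing takes up to about 5 N, then it meets a hard stop.
- end_lever_grip (a point): Point on the upper face of the rubber grip of the end clamp's lever, 74 mm out from the pivot. The grip covers 26 to 88 mm out, 19 mm wide, 12 mm thick. It moves with the lever: 105 mm above the bench when raised, 52 mm when latched.
- side_lever_grip (a point): Point on the upper face of the rubber grip of the side clamp's lever, 74 mm out from the pivot. The grip covers 26 to 88 mm out, 19 mm wide, 12 mm thick. It moves with the lever: 105 mm above the bench when raised, 52 mm when latched.
- hold_lever_grip (a point): Point on the upper face of the rubber grip of the hold-down clamp's lever, 74 mm out from the pivot. The grip covers 26 to 88 mm out, 19 mm wide, 12 mm thick. It moves with the lever: 127 mm above the bench when raised, 74 mm when latched.
- end_lever_pivot (a point): Pivot of the end clamp's lever (at the block's end, on the robot's right), 38 mm above the bench. Its x axis is level and points to the block; the lever comes down along -x. Its bracket is 46 mm high and ends 13 mm out. Fingertips lowered plumb 32 mm out from here meet the raised grip near its end and press it right down, ending 52 mm above the bench.
- side_lever_pivot (a point): Pivot of the side clamp's lever (nearest the robot), 38 mm above the bench. Its x axis is level and points to the block; the lever comes down along -x. A 230 mm high cabinet stands between it and the robot. Its bracket is 46 mm high and ends 13 mm out. Fingertips lowered plumb 32 mm out from here meet the raised grip near its end and press it right down, ending 52 mm above the bench.
- hold_lever_pivot (a point): Pivot of the hold-down clamp's lever (on the robot's left), 60 mm above the bench. Its x axis is level and points to the block; the lever comes down along -x. Its bracket is 68 mm high and ends 14 mm out. Fingertips lowered plumb 32 mm out from here meet the raised grip near its end and press it right down, ending 74 mm above the bench.
- end_pad: Rubber foot of the end clamp's plunger, 19 mm across; origin at the centre of its front face. It gives up to 6 mm (1.5 N/mm).
- side_pad: Rubber foot of the side clamp's plunger, 19 mm across; origin at the centre of its front face. It gives up to 6 mm (5 N/mm).
- hold_pad: Rubber foot under the hold-down clamp's arm, 19 mm across; origin at the centre of its lower face. It gives up to 6 mm (4 N/mm).
- glue_bottle: White glue bottle with an orange nozzle, 36x50 mm, 169 mm tall, standing on the bench left of the jig; bystander. Origin: centre of its underside.
- spring_clamp: Blue-grey spring clamp with orange jaw tips, 166x95x19 mm, lying on the bench left of the jig; bystander. Origin: centre of its underside.
- tape_measure: Yellow and black pocket tape measure, 67x74x35 mm, lying on the bench beyond the jig; bystander. Origin: centre of its underside.

How it is judged:
On the way, in this order (a step that is already met when the one before it is completed fails the run):
1. the end clamp's lever is latched and has pushed the block onto the end stop (value of joint end_lever above 0.87 rad and y of pine_block in the frame of jig between -0.002 and 0.002 m and contact force between end_pad and pine_block above 2 N), for 0.2 s.
2. the side clamp's lever is latched and has pushed the block onto the fence (value of joint each of side_lever, end_lever above 0.87 rad and x of pine_block in the frame of jig between 0.025 and 0.029 m and contact force between side_pad and pine_block above 6 N), for 0.2 s.
3. the hold-down clamp's lever is latched and presses the block onto the board (value of joint hold_lever above 0.87 rad and contact force between hold_pad and pine_block above 5 N), for 0.2 s.
At the end, for the whole second after the job is handed in: All three levers are latched (above 0.87 rad); the block lies flat on the board, at rest, within 2 mm of its seat against the fence and the end stop and within 0.02 rad of square; the end, side and hold-down pads press it with more than 2, 6 and 5 N (all of step 2 and all of step 3 and y of pine_block in the frame of jig between -0.002 and 0.002 m and angle between the x axis of pine_block and the x axis of jig, either way round below 0.02 rad and angle between pine_block's own z axis and vertical below 0.03 rad and z of pine_block in the frame of jig below 0.021 m and linear speed of pine_block below 0.01 m/s and contact force between end_pad and pine_block above 2 N); the robot touches nothing.
It fails at once if the fingers or the arm push on the block itself (more than 2 N) (contact force between any of the fingers, the arm and pine_block above 2 N).
It fails at once if the block is lifted off the board or tipped (z of pine_block in the frame of jig above 0.028 m or angle between pine_block's own z axis and vertical above 0.15 rad).
It fails at once if something else on the bench is moved or lifted (more than 20 mm) (distance of any of glue_bottle, spring_clamp, tape_measure from where it was at the start of the episode above 0.02 m).
It also fails if it takes over 58 s, if anything falls off the work surface, if the arm or the gripper's body presses on something with over 40 N, if the wrist force passes 120 N, or if a joint passes its speed limit or range.

### The arm

A 7-joint arm with a two-finger parallel gripper is mounted at the origin on the work surface; the furniture and walls round the work are solid. World frame = base frame: x ahead of the robot, y to its left, z up, the work surface at z = 0. Lengths are in m, angles in rad, forces in N, time in s.
With the tool pointing down it reaches from about 0.425 to 0.925 m from the base axis. Payload 6.8 kg.
Tool frame: the origin (TCP) lies on the centre line of the jaws, within the pads' length; the fingertips stand 8 mm ahead of it and the grasp point (between the pads) lies 11 mm behind it; z points along the fingers, y is the line along which they close (so a half turn about z gives the same grasp; the last joint's range is limited). The gripper opens to 85 mm and grips with 20 to 120 N. Pads are 22 mm wide; open, the fingers measure 114 mm over their backs; the gripper's body (76 mm by 85 mm) begins 54 mm behind the grasp point. The pads swing forward as they close: fully open they stand 13 mm farther back than shut.
Start: joints at [0.994, 0.477, 0.022, 1.555, -0.011, 1.109, -0.083], TCP at [0.305, -0.602, 0.239] pointing down, gripper open.
Joint ranges: [-2.96, 2.96], [-0.34, 2.1], [-1.41, 1.46], [0.24, 2.44], [-1.37, 4.51], [0.17, 1.92], [-2.96, 2.96]. Speed limits (rad/s): [2.39, 2.39, 3.14, 3.14, 3.14, 3.14, 3.14].

### API

Orientations are given as a rotation vector (axis times angle).
In Python, from rig import env gives the robot as it stands. The module is installed in compiled form; this text tells all that it offers.
- The arm moves only by the shell command python3 -m jog 'ROWS'. ROWS is JSON, a list of rows, each a list of 7 numbers: the shift along the tool's x, y, z in units of 0.05 m (1.0 is 0.05 m), then the turn, a rotation vector about the tool's x, y, z in units of 0.5 rad (1.0 is 0.5 rad), then the gripper command: -1 is fully open, 1 is shut, values between are in proportion. A call has 1 to 8 rows; each row shifts and turns the commanded pose from where the row before left it, along the tool's axes as they then stand; what a row does not reach is not made up. A row lasts 1/12 s, in which the tool goes at most 41.7 mm and 7.16 degrees, less where a joint would pass 70% of its speed; a pose out of reach is approached as far as the arm can. A call with a number of a shift or a turn outside -1 to 1 is refused whole. A call with a gripper value outside its range is refused whole. The fingers move at their own pace and stop on an object; the grip force is fixed at half the most. Time passes only in rows, so rows that do not move let the fingers close. It gives the time, the measured TCP pose, the force, the opening and the grip force at its end, in the units of the state.
- env.observe(): the state, without advancing time (a new reading comes with each control period).
- env.camera(name): name is "scene" or "top"; returns a dict with "color" (400x640x3 uint8, red, green, blue), "camera_matrix" (3x3 intrinsics, pixels), "D" ([k1, k2, p1, p2, k3] as OpenCV has them; the pictures are not rectified), "cam_to_world" (4x4, takes a point from camera to world coordinates). Camera axes: x right, y down, z forward; pixel columns grow to the right and rows downward; lengths in m; the calibration is good to about 2 mm. A picture is of the moment at which its call begins. There is no depth.
- env.finish_job(): hands the job in; it is judged then, once.
Trained networks look in a picture, given as the dict that the camera call returned (one of the last four; its "shot" number tells which), for a name from the list of things; names that differ only in an ending like _2 or _b are one class to them, and where a whole thing is asked for, a point or a joint stands for the part that bears it (a point fixed in the world has none). Each returns a list of dicts, best first, with "confidence" (0 to 1); they miss things now and then, are a little off and sometimes report something else, mostly with a low value. They report only what shows in the picture. A call takes as long as a camera call.
- env.cut_out(label, picture): "region" (400x640 bool, what is visible of it) and "uv" ([column, row] in pixels, amid what is visible of it).
The state is a dict: "time_s": time; "joint_pos": joint angles; "qd": joint speeds; "joint_efforts": joint torques, N m; "position": TCP position; "ee_rot": TCP orientation; "contact_force": force on the tool from outside, world axes, zero at the start; "wrist_torque": the same for the moment, N m; "finger_gap": finger opening in m; "finger_force": force on a finger pad.
Only numpy, scipy, OpenCV 4.12 (cv2) and the standard library are available. Lean on these libraries where they do the work, as an engineer would, in place of code of your own. Each camera call takes 0.05 s, during which the arm holds its last target. There are 200 camera calls.

## Working session

There is one attempt and no reset: what is moved stays moved. The work goes in short steps, Python scripts to look and compute and a shell command to move; the robot and the scene stay as the last step left them, time stands still between calls to the robot, and variables do not carry over. Pictures are saved under pics/ and viewed, at most 10 in all, crops included, and the job is handed in when it is done.

```bash
mkdir -p pics; cat > h.py <<'E'
import numpy as np,cv2
from rig import env
def ray(p,uv):
    q=cv2.undistortPoints(np.array([[uv]],float),p["camera_matrix"],np.array(p["D"],float))[0,0]
    T=np.array(p["cam_to_world"]);return T[:3,3],T[:3,:3]@np.array([q[0],q[1],1])
def atz(p,uv,z):
    o,d=ray(p,uv);return o+d*(z-o[2])/d[2]
def proj(p,X):
    T=np.linalg.inv(np.array(p["cam_to_world"]));X=np.atleast_2d(X).astype(float)
    return cv2.projectPoints(X@T[:3,:3].T+T[:3,3],np.zeros(3),np.zeros(3),p["camera_matrix"],np.array(p["D"],float))[0][:,0]
E
python3 - <<'E'
from h import *
np.set_printoptions(precision=4,suppress=True)
s=env.observe();print(s["time_s"],s["position"],s["ee_rot"],s["contact_force"],s["finger_gap"])
for n in("top","scene"):
    p=env.camera(n);cv2.imwrite(f"pics/{n}0.png",p["color"][:,:,::-1])
    print(n,np.array(p["cam_to_world"]).round(3).tolist())
    for l in("jig","pine_block","end_lever","side_lever","hold_lever","end_lever_grip","side_lever_grip","hold_lever_grip"):
        for r in env.cut_out(l,p)[:3]:
            g=r["region"];ys,xs=np.nonzero(g);print(l,round(r["confidence"],2),np.round(r["uv"],1),g.sum(),(xs.min(),xs.max(),ys.min(),ys.max()) if len(xs) else"")
E
```

```text
0.0 [ 0.3047 -0.6017  0.2383] [-3.054  -0.7293  0.0009] [ 0.9272  0.2735 -0.5017] 0.0854086926479036
top [[-0.011, -0.986, 0.164, 0.417], [-1.0, 0.013, 0.008, -0.035], [-0.01, -0.164, -0.986, 1.284], [0.0, 0.0, 0.0, 1.0]]
jig 0.86 [361.8 230. ] 6545 (np.int64(299), np.int64(446), np.int64(176), np.int64(274))
pine_block 0.9 [372.9 218.1] 1316 (np.int64(346), np.int64(401), np.int64(197), np.int64(237))
end_lever 0.64 [437.1 236. ] 145 (np.int64(424), np.int64(447), np.int64(233), np.int64(242))
side_lever 0.59 [352.2 262.1] 169 (np.int64(348), np.int64(362), np.int64(245), np.int64(271))
side_lever 0.54 [322.2 191.7] 192 (np.int64(311), np.int64(334), np.int64(183), np.int64(200))
hold_lever 0.59 [320.2 191.3] 166 (np.int64(311), np.int64(333), np.int64(184), np.int64(200))
hold_lever 0.45 [330.8 197.5] 523 (np.int64(311), np.int64(350), np.int64(183), np.int64(211))
end_lever_grip 0.53 [435.9 236.3] 152 (np.int64(416), np.int64(446), np.int64(231), np.int64(241))
side_lever_grip 0.56 [354.1 262.5] 112 (np.int64(349), np.int64(359), np.int64(248), np.int64(270))
hold_lever_grip 0.76 
[... 560 characters left out ...]
(158), np.int64(182))
end_lever 0.46 [320.3 203.4] 700 (np.int64(299), np.int64(334), np.int64(181), np.int64(222))
end_lever 0.4 [306.1 195.1] 92 (np.int64(299), np.int64(319), np.int64(186), np.int64(202))
side_lever 0.28 [337.1 161.1] 405 (np.int64(328), np.int64(353), np.int64(151), np.int64(171))
end_lever_grip 0.44 [407.4 167.8] 152 (np.int64(397), np.int64(416), np.int64(158), np.int64(182))
end_lever_grip 0.4 [274.7 309.3] 1299 (np.int64(236), np.int64(308), np.int64(287), np.int64(323))
side_lever_grip 0.69 [310.7 194.3] 165 (np.int64(297), np.int64(320), np.int64(185), np.int64(203))
hold_lever_grip 0.69 [336.6 161. ] 387 (np.int64(329), np.int64(352), np.int64(152), np.int64(171))
```

View pics/top0.png

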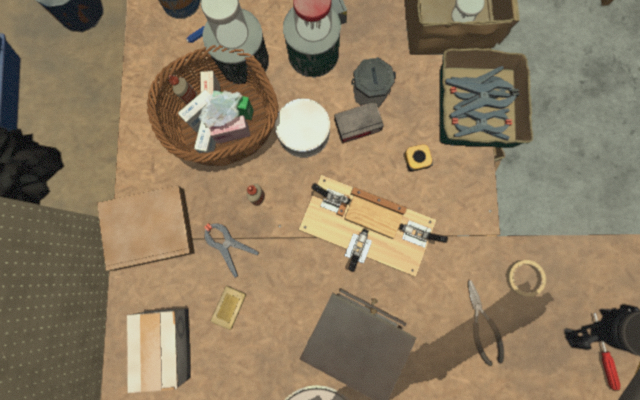

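View pics/scene0.png

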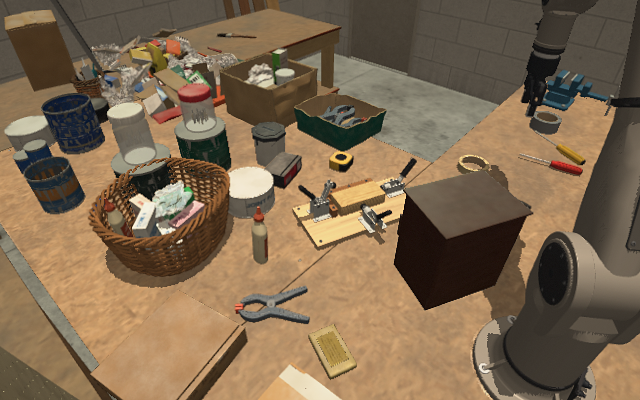

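The top picture shows the jig at about columns 300–446, rows 176–274. The hold-down lever is at (322,192), the end lever at (437,236) and the side lever at (354,262). The cabinet stands near (360,345), and the arm is at the right edge. I'll enlarge the jig next.

```bash
python3 - <<'E'
import cv2
a=cv2.imread("pics/top0.png")[170:280,293:453]
cv2.imwrite("pics/crop0.png",cv2.resize(a,None,fx=5,fy=5,interpolation=cv2.INTER_CUBIC))
E
```

```text
(no output)
```

View pics/crop0.png

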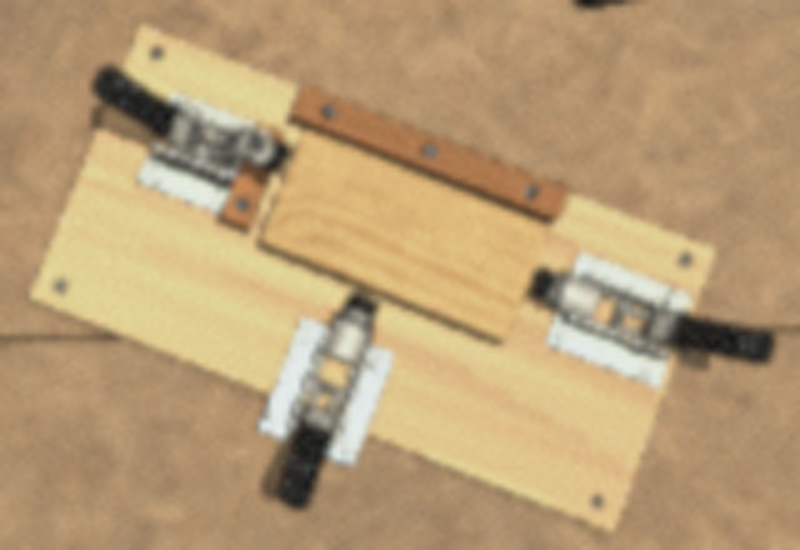

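The board corners in the crop are (140,25), (715,245), (615,530) and (32,295). The lever tips are at (772,350) for the end, (295,505) for the side and (100,80) for the hold-down. Next I'll fit the jig pose and look closer in the scene view.

```bash
cat > fit.py <<'E'
from h import *
from scipy.optimize import least_squares
np.set_printoptions(precision=4,suppress=True)
p=env.camera("top")
o=lambda c:((np.array(c,float)+.5)/5-.5+[293,170])
C=[(140,25),(715,245),(615,530),(32,295)];L=[(85,175),(85,-175),(-85,-175),(-85,175)]
L=np.array([(a/1e3,b/1e3,.018) for a,b in L]);U=np.array([o(c) for c in C])
def pose(v,X): c,s=np.cos(v[2]),np.sin(v[2]);X=np.atleast_2d(X);return np.c_[v[0]+c*X[:,0]-s*X[:,1],v[1]+s*X[:,0]+c*X[:,1],X[:,2]]
g=[atz(p,u,.018) for u in U];m=np.mean(g,0);d=g[0]-g[1];a0=np.arctan2(-d[0],d[1])
r=least_squares(lambda v:(proj(p,pose(v,L))-U).ravel(),[m[0],m[1],a0]);V=r.x
def tojig(w):
    c,s=np.cos(V[2]),np.sin(V[2]);q=np.array(w)[:2]-V[:2];return np.array([c*q[0]+s*q[1],-s*q[0]+c*q[1]])*1e3
E
python3 - <<'E'
from fit import *
print("jig",V,"res px",r.fun.reshape(-1,2))
for n,c,z in [("endtip",(772,350),.108),("sidetip",(295,505),.108),("holdtip",(100,80),.130)]: w=atz(p,o(c),z);print(n,w,tojig(w))
for n,c,z in [("blk",(262,243),.054),("blk",(500,342),.054),("fence",(293,115),.046),("fence",(553,220),.046),("endplate",(660,385),.018),("endplate",(690,292),.018),("sideplate",(263,430),.02),("sideplate",(352,463),.02),("holdplate",(140,182),.02)]:
  print(n,tojig(atz(p,o(c),z)))
for c in [(330,290),(300,365),(415,330),(345,288),(411,331)]: w=atz(p,c,.23);print("cab",w,tojig(w))
q=env.camera("scene");a=q["color"][145:260,285:425,::-1];cv2.imwrite("pics/crop1.png",cv2.resize(a,None,fx=5,fy=5,interpolation=cv2.INTER_CUBIC))
print((proj(q,pose(V,L))-[285,145])*5)
E
```

```text
jig [ 0.5544 -0.1467 -0.3889] res px [[-0.1065 -0.6802]
 [ 0.7533  0.021 ]
 [ 0.2566  0.1374]
 [-0.9144  0.442 ]]
endtip [ 0.5012 -0.3437  0.108 ] [  25.4503 -202.4844]
sidetip [ 0.4248 -0.0954  0.108 ] [-139.4012   -1.7258]
holdtip [0.6438 0.0022 0.13  ] [ 26.1651 171.6748]
blk [-12.6902  63.3932]
blk [-15.6398 -76.0633]
fence [61.3511 73.3296]
fence [ 59.0594 -80.7908]
endplate [  -0.8797 -170.5926]
endplate [  54.162  -168.8105]
sideplate [-105.4062   25.5049]
sideplate [-104.1762  -26.7428]
holdplate [ -1.3571 140.2754]
cab [ 0.3809 -0.0389  0.23  ] [-201.4665   33.9018]
cab [0.2181 0.03   0.23  ] [-378.2276   35.9749]
cab [ 0.2907 -0.2286  0.23  ] [-212.9428 -175.7934]
cab [ 0.385  -0.0733  0.23  ] [-184.6593    3.7101]
cab [ 0.2887 -0.2196  0.23  ] [-218.305  -168.2003]
[[ 28.0802 314.4811]
 [532.3607 155.3191]
 [698.5446 311.558 ]
 [157.2285 507.3638]]
```

View pics/crop1.png

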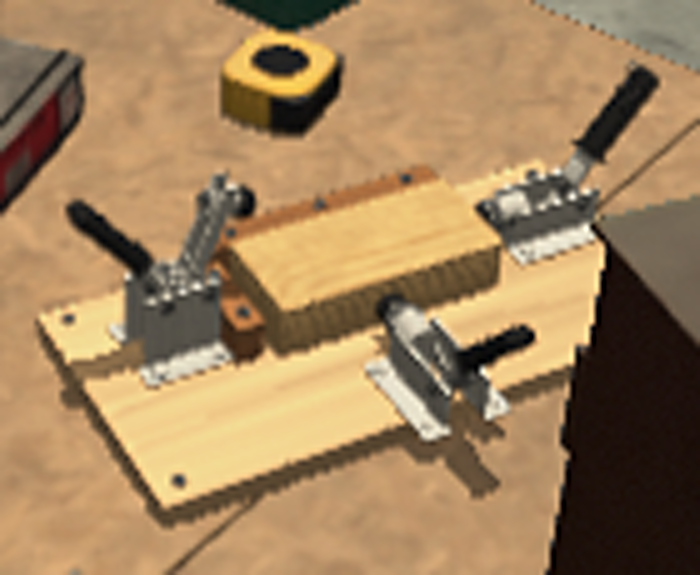

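The scene view confirms the fit, with projected board corners within about 2 px. The lever tips in this crop are at about (645,68) for the end, (525,335) for the side and (75,210) for the hold-down.

```bash
python3 - <<'E'
from fit import *
from scipy.spatial.transform import Rotation as R
q=env.camera("scene");o2=lambda c:(np.array(c,float)+.5)/5-.5+[285,145]
piv={}
for n,a,b,zp,ax in [("end",(768,348),(645,72),.038,(0,-1)),("side",(295,500),(524,335),.038,(-1,0)),("hold",(103,82),(77,211),.060,(0,1))]:
    A=[];B=[]
    for P,u in((p,o(a)),(q,o2(b))):
        c,d=ray(P,u);d/=np.linalg.norm(d);M=np.eye(3)-np.outer(d,d);A.append(M);B.append(M@c)
    w=np.linalg.lstsq(np.vstack(A),np.hstack(B),rcond=None)[0];rs=[np.linalg.norm(M@w-b_) for M,b_ in zip(A,B)]
    j=tojig(w);h=w[2]-zp;out=np.sqrt(.0883**2-h*h)*1e3;pv=j-out*np.array(ax)  # tip centre ~88 out, 7 up
    print(n,"tip",w,"jig",j,"res",np.round(rs,4),"out",out,"pivot",pv,"q",.925-np.arctan2(h,out/1e3)+.08)
for n,j in [("end",(27,-185)),("side",(-122,0)),("hold",(27,155))]: print(n,pose(V,[j[0]/1e3,j[1]/1e3,0]))
s=env.observe();Rm=R.from_rotvec(s["ee_rot"]).as_matrix();print(Rm);print("jig x",pose(V,[1,0,0])-pose(V,[0,0,0]))
E
```

```text
end tip [ 0.5019 -0.3405  0.1127] jig [  24.8706 -199.2655] res [0. 0.] out 47.162066804282844 pivot [  24.8706 -152.1034] q -0.0023396072587470035
side tip [ 0.4263 -0.0959  0.1118] jig [-137.8682   -1.5473] res [0.0012 0.0012] out 48.480241512877825 pivot [-89.388   -1.5473] q 0.015419000528249446
hold tip [0.6413 0.0003 0.1355] jig [ 24.6245 168.9419] res [0.0004 0.0004] out 45.76478454526861 pivot [ 24.6245 123.1771] q -0.020949056997897245
end [[ 0.5093 -0.3281  0.    ]]
side [[ 0.4416 -0.1004  0.    ]]
hold [[ 0.6382 -0.0135  0.    ]]
[[ 0.8921  0.4518  0.    ]
 [ 0.4518 -0.8921 -0.0001]
 [-0.      0.0001 -1.    ]]
jig x [[ 0.9253 -0.3792  0.    ]]
```

```bash
python3 -m jog '[[0,0,0,0,0,-0.237,1],[0,0,0,0,0,-0.237,1],[0,0,0,0,0,-0.237,1],[0,0,0,0,0,-0.237,1],[0,0,0,0,0,-0.237,1],[0,0,0,0,0,-0.237,1],[0.7,0.18,0,0,0,0,1],[0.7,0.18,0,0,0,0,1]]'
python3 -m jog '[[0.7,0.18,0,0,0,0,1],[0.7,0.18,0,0,0,0,1],[0.7,0.18,0,0,0,0,1],[0.7,0.18,0,0,0,0,1],[0.7,0.18,0,0,0,0,1],[0.7,0.18,0,0,0,0,1],[0.7,0.18,0,0,0,0,1],[0,0,0,0,0,0,1]]'
cat > st.py <<'E'
from fit import *
from scipy.spatial.transform import Rotation as R
def show():
    s=env.observe();M=R.from_rotvec(s["ee_rot"]).as_matrix();P=np.array(s["position"])
    print("t",s["time_s"],"P",P,"jig",tojig(P),"F",np.array(s["contact_force"]),"gap",s["finger_gap"],"\nq",np.array(s["joint_pos"]),"x",M[:,0],"z",M[:,2])
    for n,j in [("end",(26,-185)),("side",(-121,-1)),("hold",(26,155.5))]:
        d=pose(V,[j[0]/1e3,j[1]/1e3,0])[0]-P;d[2]=0;print(n,"units",M.T@d/.05)
if __name__=="__main__": show()
E
python3 st.py
```

```text
time_s: 1.77
position: [0.3462, -0.5458, 0.2391]
ee_rot: [2.615, 1.74, -0.002]
contact_force: [1.4, 0.8, 0.6]
finger_gap: -0.0002
finger_force: 0.0
time_s: 2.43
position: [0.5057, -0.3332, 0.2398]
ee_rot: [-2.6, -1.762, -0.008]
contact_force: [0.4, 0.6, 0.3]
finger_gap: 0.0003
finger_force: 0.0
t 2.4833 P [ 0.5032 -0.337   0.2396] jig [  24.7628 -195.4612] F [-0.068  -0.6655 -0.0238] gap 0.00015361337032888773 
q [ 0.6759  0.3757 -0.2428  1.7148  0.0984  1.0622  0.0188] x [0.3734 0.9277 0.0024] z [ 0.0019  0.0018 -1.    ]
end units [0.2091 0.0261 0.0005]
side units [ 3.9074 -2.8909  0.006 ]
hold units [7.0189 0.0686 0.0166]
```

```bash
python3 -m jog '[[0.2,0.02,0.2,0,0,0,1],[0,0,0.6,0,0,0,1],[0,0,0.6,0,0,0,1],[0,0,0.6,0,0,0,1],[0,0,0,0,0,0,1],[0,0,0,0,0,0,1]]'
python3 st.py
python3 - <<'E'
from h import *
im=[]
for n,(c,r) in(("top",(385,185)),("scene",(360,105))):
    p=env.camera(n);im.append(cv2.resize(p["color"][r:r+100,c:c+80,::-1],None,fx=5,fy=5,interpolation=cv2.INTER_CUBIC))
cv2.imwrite("pics/c2.png",np.hstack(im))
E
```

```text
time_s: 2.98
position: [0.5028, -0.3333, 0.1377]
ee_rot: [-2.609, -1.743, 0.004]
contact_force: [-0.0, 0.6, 0.9]
finger_gap: -0.0002
finger_force: 0.0
t 3.0333 P [ 0.5043 -0.3338  0.1396] jig [  24.5833 -192.1349] F [ 0.3381 -0.3699  0.7849] gap 0.00021193377858545572 
q [ 0.6555  0.4827 -0.2289  1.8053  0.1387  0.8694 -0.0304] x [ 0.3825  0.9239 -0.0002] z [-0.0004 -0.0001 -1.    ]
end units [ 0.1428  0.0278 -0.    ]
side units [ 3.8122 -2.9254  0.0001]
hold units [ 6.9528  0.0033 -0.0016]
```

View pics/c2.png

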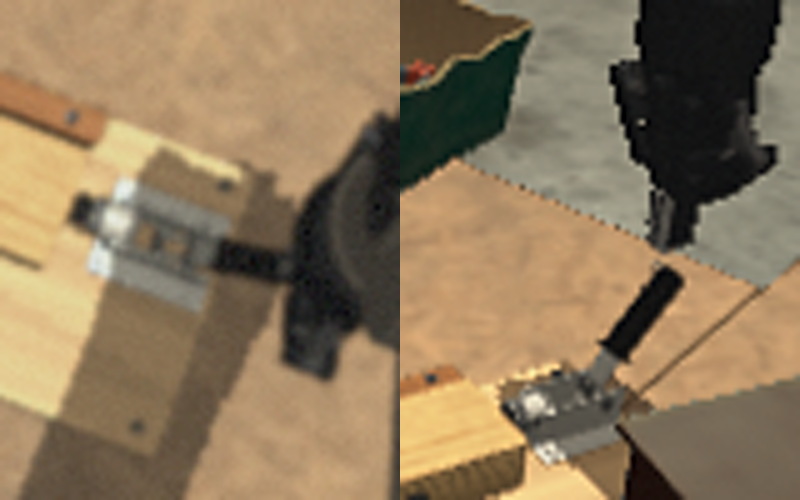

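The fingertips hang just above the raised end grip, so I move 7 mm inward and press.

```bash
python3 -m jog '[[0.14,0.02,0.1,0,0,0,1],[0,0,0.3,0,0,0,1],[0,0,0.25,0,0,0,1],[0,0,0.25,0,0,0,1],[0,0,0.2,0,0,0,1],[0,0,0.2,0,0,0,1],[0,0,0.15,0,0,0,1],[0,0,0,0,0,0,1]]'
python3 st.py
```

```text
time_s: 3.8
position: [0.5071, -0.3265, 0.0648]
ee_rot: [-2.609, -1.746, 0.002]
contact_force: [0.3, 0.7, -0.2]
finger_gap: 0.0001
finger_force: 0.0
t 3.85 P [ 0.5074 -0.3265  0.0656] jig [  24.6481 -184.1815] F [ 0.2673  0.5141 -0.4793] gap -1.639233148112877e-05 
q [ 0.6284  0.5805 -0.2123  1.8485  0.1732  0.733  -0.0708] x [0.3814 0.9244 0.0004] z [-0.0021  0.0013 -1.    ]
end units [-0.0163  0.0271 -0.0001]
side units [ 3.6568 -2.9216  0.0085]
hold units [6.7937 0.011  0.0027]
```

```bash
python3 -m jog '[[0,0,0.06,0,0,0,1],[0,0,0.05,0,0,0,1],[0,0,0.03,0,0,0,1],[0,0,0,0,0,0,1]]'
python3 - <<'E'
from st import *
show()
im=[]
for n,(c,r) in(("top",(340,185)),("scene",(330,105))):
    p=env.camera(n);im.append(cv2.resize(p["color"][r:r+115,c:c+110,::-1],None,fx=3.6,fy=5,interpolation=cv2.INTER_CUBIC))
cv2.imwrite("pics/c3.png",np.hstack(im))
E
```

```text
time_s: 4.18
position: [0.5084, -0.3269, 0.0601]
ee_rot: [2.611, 1.747, 0.0]
contact_force: [-0.3, 0.9, 1.2]
finger_gap: 0.0003
finger_force: 0.9
t 4.2333 P [ 0.5084 -0.3269  0.0601] jig [  25.7063 -184.1783] F [-0.6797  0.5437  2.5131] gap 9.127896998828333e-05 
q [ 0.6266  0.5884 -0.2104  1.8503  0.1766  0.7206 -0.0735] x [ 0.3811  0.9245 -0.    ] z [ 0.0003 -0.0002 -1.    ]
end units [-0.0164  0.0059  0.    ]
side units [ 3.6574 -2.9418 -0.0011]
hold units [ 6.7936 -0.0084 -0.0001]
```

View pics/c3.png

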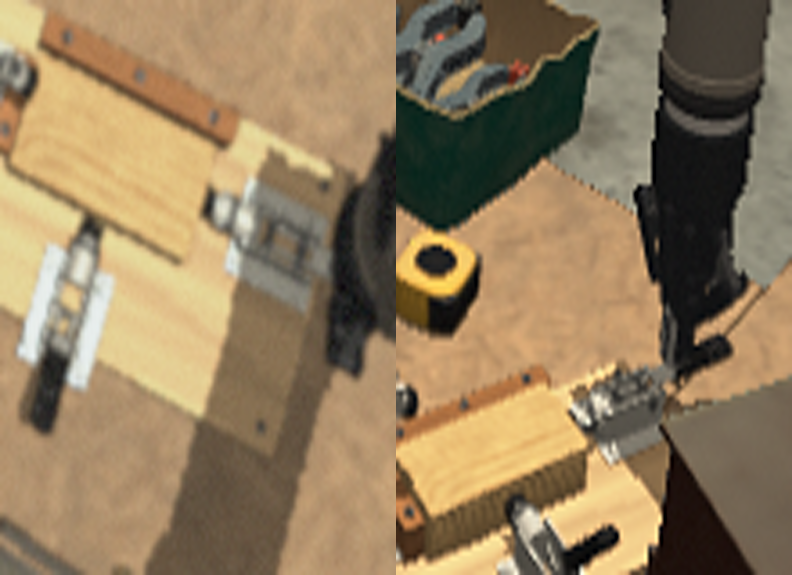

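The end lever looks level and the block is pushed up to the stop. I'll press slightly more to be sure of the hard stop.

```bash
python3 -m jog '[[0,0,0.05,0,0,0,1],[0,0,0.03,0,0,0,1],[0,0,0,0,0,0,1],[0,0,0,0,0,0,1]]';python3 st.py
```

```text
time_s: 4.67
position: [0.5086, -0.327, 0.0597]
ee_rot: [2.61, 1.746, -0.0]
contact_force: [-11.2, 5.4, 34.7]
finger_gap: -0.0002
finger_force: 17.2
t 4.7167 P [ 0.5086 -0.3271  0.0597] jig [  26.0013 -184.2574] F [-11.5061   6.359   34.6607] gap 0.0001943076215036348 
q [ 0.6257  0.589  -0.2098  1.8503  0.1778  0.7193 -0.0752] x [ 0.3815  0.9244 -0.0009] z [ 0.0005 -0.0012 -1.    ]
end units [-0.0149  0.      0.    ]
side units [ 3.6579 -2.949  -0.0063]
hold units [ 6.7951 -0.0168 -0.0064]
```

```bash
python3 -m jog '[[0,0,-0.4,0,0,0,1],[0,0,-0.8,0,0,0,1],[0,0,-0.8,0,0,0,1],[0,0,-0.8,0,0,0,1],[0,0,-0.8,0,0,0,1],[0,0,-0.8,0,0,0,1],[0,0,0,0,0,0.2417,1],[0,0,0,0,0,0.2417,1]]'
python3 -m jog '[[0,0,0,0,0,0.2417,1],[0,0,0,0,0,0.2417,1],[0,0,0,0,0,0.2417,1],[0,0,0,0,0,0.2417,1],[0,0,0,0,0,0.2417,1],[0,0,0,0,0,0.2417,1],[0,0,0,0,0,0.2417,1],[0,0,0,0,0,0.2417,1]]'
python3 -m jog '[[0,0,0,0,0,0.2417,1],[0,0,0,0,0,0.2417,1],[0,0,0,0,0,0.2417,1],[0,0,0,0,0,0,1]]'
python3 - <<'E'
from st import *
show()
p=env.camera("top");cv2.imwrite("pics/c4.png",cv2.resize(p["color"][170:300,290:450,::-1],None,fx=5,fy=4.5,interpolation=cv2.INTER_CUBIC))
for l in("end_lever","pine_block"):
    for r in env.cut_out(l,p)[:2]: print(l,r["confidence"],r["uv"])
E
```

```text
time_s: 5.38
position: [0.5098, -0.3276, 0.2793]
ee_rot: [2.801, 1.41, 0.006]
contact_force: [-0.5, 0.0, -0.1]
finger_gap: -0.0005
finger_force: 0.0
time_s: 6.05
position: [0.5082, -0.3267, 0.2756]
ee_rot: [-3.141, 0.054, 0.0]
contact_force: [-0.2, -0.5, 0.3]
finger_gap: 0.0003
finger_force: 0.0
time_s: 6.38
position: [0.5082, -0.3266, 0.2756]
ee_rot: [3.08, -0.617, -0.0]
contact_force: [-0.4, -0.5, -0.9]
finger_gap: -0.0001
finger_force: 0.0
t 6.4333 P [ 0.5083 -0.3267  0.2756] jig [  25.4964 -184.0254] F [ 0.2747  0.2016 -0.3375] gap -0.00014885284237477686 
q [ 0.4471  0.3291  0.0268  1.6918 -0.0095  1.1211 -1.4831] x [ 0.9254 -0.3791 -0.0002] z [-0.0003  0.     -1.    ]
end units [ 0.0101  0.0195 -0.    ]
side units [-2.9295 -3.6609  0.0004]
hold units [ 0.0109 -6.7905 -0.0006]
end_lever 0.5 [432.2, 235.7]
pine_block 0.79 [370.9, 215.6]
pine_block 0.19 [354.3, 259.9]
```

View pics/c4.png

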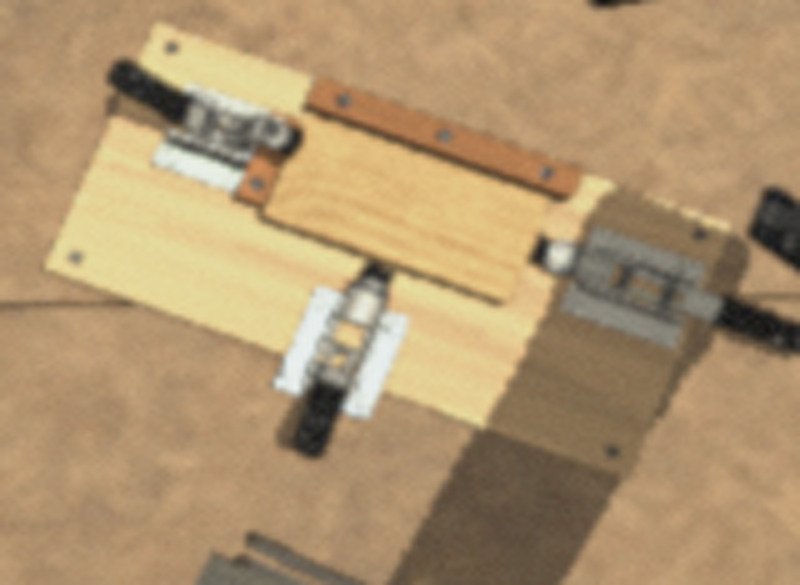

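The end lever is flat, with its grip at (760,320), and the block touches the stop at (265,205). Now to the side lever.

```bash
python3 -m jog '[[-0.488,-0.61,0,0,0,0,1],[-0.488,-0.61,0,0,0,0,1],[-0.488,-0.61,0,0,0,0,1],[-0.488,-0.61,0,0,0,0,1],[-0.488,-0.61,0,0,0,0,1],[-0.488,-0.61,0,0,0,0,1],[0,0,0,0,0,0,1],[0,0,0,0,0,0,1]]'
python3 st.py
```

```text
time_s: 7.25
position: [0.4425, -0.1001, 0.2762]
ee_rot: [3.084, -0.601, 0.001]
contact_force: [0.6, -0.8, 0.6]
finger_gap: 0.0001
finger_force: 0.0
t 7.3 P [ 0.4428 -0.1018  0.2762] jig [-120.3069   -0.7863] F [-0.1148 -1.0248 -0.5571] gap -0.0001336355757843538 
q [ 0.2006  0.0767 -0.1185  2.0074  0.011   1.0571 -1.8821] x [ 0.9255 -0.3787  0.0011] z [ 0.0009 -0.0006 -1.    ]
end units [2.924  3.686  0.0039]
side units [-0.0139  0.0043 -0.    ]
hold units [ 2.928  -3.124   0.0025]
```

```bash
python3 -m jog '[[0,0,0.5,0,0,0,1],[0,0,0.5,0,0,0,1],[0,0,0.5,0,0,0,1],[0,0,0.5,0,0,0,1],[0,0,0.5,0,0,0,1],[0,0,0.4,0,0,0,1],[0,0,0,0,0,0,1]]'
python3 st.py
python3 - <<'E'
from h import *
p=env.camera("scene");cv2.imwrite("pics/c5.png",cv2.resize(p["color"][90:290,270:530,::-1],None,fx=3,fy=3,interpolation=cv2.INTER_CUBIC))
E
```

```text
time_s: 7.88
position: [0.4404, -0.1033, 0.1273]
ee_rot: [3.08, -0.613, -0.01]
contact_force: [-0.3, -0.3, -0.1]
finger_gap: 0.0002
finger_force: 0.0
t 7.9333 P [ 0.4415 -0.1033  0.1292] jig [-120.9662   -2.6117] F [1.1017 0.41   0.5891] gap -0.0001236263436346722 
q [ 0.1925  0.2754 -0.1159  2.1614  0.0485  0.7115 -1.9196] x [ 0.9238 -0.3828 -0.0041] z [-0.0044  0.0001 -1.    ]
end units [ 2.9536  3.6362 -0.0064]
side units [-0.0008 -0.0322 -0.    ]
hold units [ 2.9269 -3.1737 -0.0168]
```

View pics/c5.png

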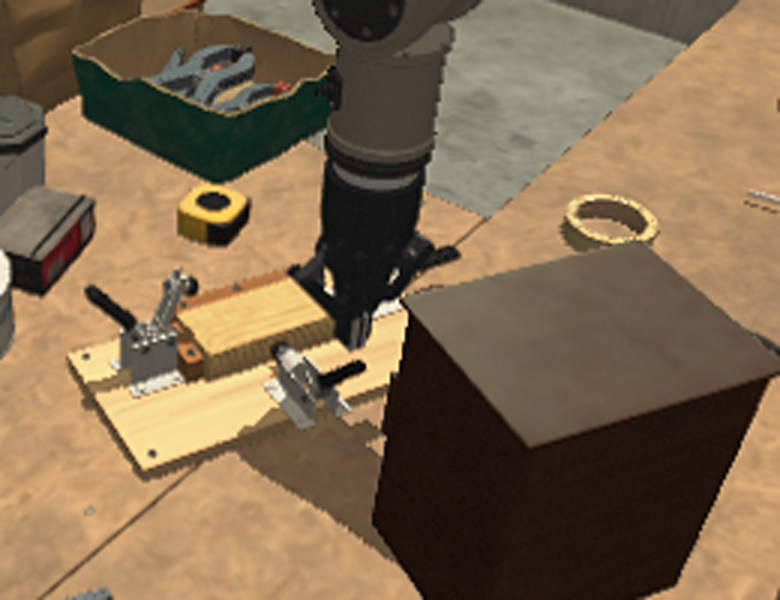

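The closed fingertips are at (352,340), just above the raised side grip at (355,370), and the cabinet is clear of the wrist. I press now.

```bash
python3 -m jog '[[0,-0.01,0.2,0,0,0,1],[0,0,0.2,0,0,0,1],[0,0,0.2,0,0,0,1],[0,0,0.2,0,0,0,1],[0,0,0.2,0,0,0,1],[0,0,0.2,0,0,0,1],[0,0,0.12,0,0,0,1],[0,0,0,0,0,0,1]]'
python3 st.py|head -2
```

```text
time_s: 8.65
position: [0.4418, -0.1012, 0.0633]
ee_rot: [3.082, -0.61, -0.004]
contact_force: [0.6, 0.5, -0.0]
finger_gap: 0.0002
finger_force: 0.0
t 8.7 P [ 0.4423 -0.1013  0.064 ] jig [-120.9788   -0.4967] F [-0.6357  0.1804 -0.025 ] gap -3.413017704801592e-05 
q [ 0.1771  0.3933 -0.106   2.2033  0.0775  0.5499 -1.9488] x [ 0.9246 -0.3811 -0.0015] z [-0.0016  0.0002 -1.    ]
```

```bash
python3 -m jog '[[0,0,0.06,0,0,0,1],[0,0,0.05,0,0,0,1],[0,0,0.03,0,0,0,1],[0,0,0.02,0,0,0,1],[0,0,0,0,0,0,1],[0,0,0,0,0,0,1]]'
python3 st.py|head -2
```

```text
time_s: 9.2
position: [0.4436, -0.1015, 0.0596]
ee_rot: [3.081, -0.611, 0.002]
contact_force: [-11.4, 2.4, 39.8]
finger_gap: -0.0003
finger_force: 20.2
t 9.25 P [ 0.4435 -0.1016  0.0596] jig [-119.7742   -0.3076] F [-9.9566  2.1197 40.2705] gap 0.00019310527752723953 
q [ 0.1753  0.402  -0.104   2.2048  0.0807  0.5367 -1.9523] x [ 0.9243 -0.3817  0.0015] z [ 0.0014 -0.0007 -1.    ]
```

Hard stop reached. I lift, turn back and go to the hold-down lever.

```bash
python3 -m jog '[[0,0,-0.4,0,0,0,1],[0,0,-0.8,0,0,0,1],[0,0,-0.8,0,0,0,1],[0,0,-0.8,0,0,0,1],[0,0,-0.8,0,0,0,1],[0,0,-0.8,0,0,0,1],[0.48,-0.52,0,0,0,0,1],[0.48,-0.52,0,0,0,0,1]]'
python3 -m jog '[[0.48,-0.52,0,0,0,0,1],[0.48,-0.52,0,0,0,0,1],[0.48,-0.52,0,0,0,0,1],[0.48,-0.52,0,0,0,0,1],[0,0,0,0,0,-0.2417,1],[0,0,0,0,0,-0.2417,1],[0,0,0,0,0,-0.2417,1],[0,0,0,0,0,-0.2417,1]]'
python3 -m jog '[[0,0,0,0,0,-0.2417,1],[0,0,0,0,0,-0.2417,1],[0,0,0,0,0,-0.2417,1],[0,0,0,0,0,-0.2417,1],[0,0,0,0,0,-0.2417,1],[0,0,0,0,0,-0.2417,1],[0,0,0,0,0,-0.2417,1],[0,0,0,0,0,-0.2417,1]]'
python3 -m jog '[[0,0,0,0,0,-0.2417,1],[0,0,0,0,0,0,1]]'
python3 st.py
```

```text
time_s: 9.92
position: [0.5088, -0.0728, 0.281]
ee_rot: [-3.08, 0.616, -0.013]
contact_force: [-0.5, 0.3, -0.5]
finger_gap: 0.0001
finger_force: 0.0
time_s: 10.58
position: [0.6357, -0.012, 0.2765]
ee_rot: [3.138, 0.154, -0.0]
contact_force: [-0.1, -0.6, 0.3]
finger_gap: 0.0004
finger_force: 0.0
time_s: 11.25
position: [0.6355, -0.0123, 0.2768]
ee_rot: [2.707, 1.594, 0.0]
contact_force: [0.2, -0.1, -0.6]
finger_gap: -0.0002
finger_force: 0.0
time_s: 11.42
position: [0.6355, -0.0124, 0.2767]
ee_rot: [2.607, 1.753, 0.0]
contact_force: [-0.8, 0.3, 0.8]
finger_gap: 0.0003
finger_force: 0.0
t 11.4667 P [ 0.6355 -0.0124  0.2767] jig [ 24.075  155.0105] F [-0.476  -0.0357 -0.8499] gap 0.0004648292062778358 
q [ 0.2604  0.4212 -0.4617  1.5874  0.1981  1.1797 -0.6358] x [0.3835 0.9235 0.0002] z [ 0.0001  0.0002 -1.    ]
end units [-6.8     0.0703 -0.0014]
side units [-3.1337 -2.8869 -0.0007]
hold units [0.01   0.0385 0.    ]
```

```bash
python3 -m jog '[[0,0.03,0.5,0,0,0,1],[0,0,0.5,0,0,0,1],[0,0,0.5,0,0,0,1],[0,0,0.5,0,0,0,1],[0,0,0.5,0,0,0,1],[0,0,0,0,0,0,1],[0,0,0,0,0,0,1]]'
python3 - <<'E'
from st import *
show()
im=[]
for n,(c,r) in(("top",(290,165)),("scene",(285,90))):
    p=env.camera(n);im.append(cv2.resize(p["color"][r:r+145,c:c+100,::-1],None,fx=4,fy=4,interpolation=cv2.INTER_CUBIC))
cv2.imwrite("pics/c6.png",np.hstack(im))
E
```

```text
time_s: 12.05
position: [0.6361, -0.0128, 0.151]
ee_rot: [-2.612, -1.744, 0.004]
contact_force: [1.1, -1.3, 0.9]
finger_gap: 0.0001
finger_force: 0.0
t 12.1 P [ 0.6373 -0.0126  0.1526] jig [ 25.8507 155.531 ] F [-0.9331 -0.1037  1.0133] gap -0.00036710403218788185 
q [ 0.2364  0.541  -0.4324  1.7048  0.2678  0.9541 -0.6906] x [0.3829 0.9238 0.0003] z [ 0.0005  0.     -1.    ]
end units [-6.8106  0.0304 -0.0017]
side units [-3.1424 -2.9244 -0.0022]
hold units [-0.0006  0.003   0.    ]
```

View pics/c6.png

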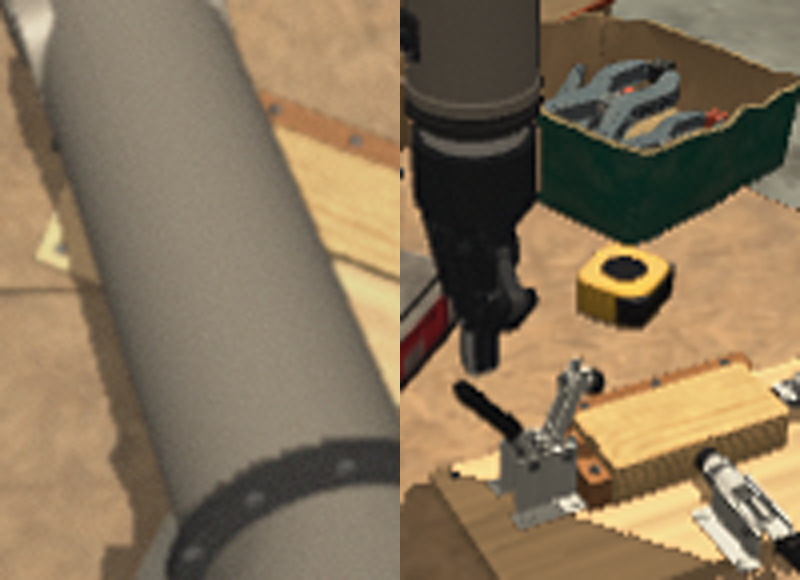

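The fingertips at (480,365) hang over the raised hold grip, the side plunger is out, and the block sits at the fence and stop. I press.

```bash
python3 -m jog '[[0,0,0.2,0,0,0,1],[0,0,0.2,0,0,0,1],[0,0,0.2,0,0,0,1],[0,0,0.2,0,0,0,1],[0,0,0.2,0,0,0,1],[0,0,0.2,0,0,0,1],[0,0,0.1,0,0,0,1],[0,0,0,0,0,0,1]]'
python3 st.py|head -2
```

```text
time_s: 12.87
position: [0.6356, -0.0126, 0.0848]
ee_rot: [-2.609, -1.747, 0.004]
contact_force: [-1.2, -0.6, 0.3]
finger_gap: -0.0003
finger_force: 0.0
t 12.9167 P [ 0.6357 -0.0129  0.0853] jig [ 24.487  154.5888] F [-0.1236  0.5468 -0.7276] gap -0.0001315813205193991 
q [ 0.216   0.6207 -0.4057  1.7478  0.3133  0.8406 -0.7246] x [ 0.381   0.9246 -0.0016] z [-0.003  -0.0004 -1.    ]
```

```bash
python3 -m jog '[[0,0,0.06,0,0,0,1],[0,0,0.06,0,0,0,1],[0,0,0,0,0,0,1]]'
python3 st.py|head -2
```

```text
time_s: 13.17
position: [0.6369, -0.0131, 0.082]
ee_rot: [2.61, 1.747, -0.001]
contact_force: [-4.2, -0.0, 9.3]
finger_gap: 0.0
finger_force: 4.8
t 13.2167 P [ 0.6369 -0.0131  0.082 ] jig [ 25.627  154.8675] F [-3.6433 -0.3515  9.1322] gap -0.00039278188884924316 
q [ 0.2142  0.6251 -0.4034  1.749   0.3172  0.8323 -0.728 ] x [ 0.3816  0.9243 -0.0009] z [ 0.0001 -0.001  -1.    ]
```

```bash
python3 -m jog '[[0,0,0.05,0,0,0,1],[0,0,0,0,0,0,1],[0,0,0,0,0,0,1]]'
python3 -m jog '[[0,0,-0.3,0,0,0,1],[0,0,-0.8,0,0,0,1],[0,0,-0.8,0,0,0,1],[0,0,-0.8,0,0,0,1],[-0.8,0,0,0,0,0,1],[-0.8,0,0,0,0,0,1],[-0.8,0,0,0,0,0,1],[-0.8,0,0,0,0,0,1]]'
python3 -m jog '[[-0.8,0,0,0,0,0,1],[-0.8,0,0,0,0,0,1],[-0.8,0,0,0,0,0,1],[-0.8,0,0,0,0,0,1],[-0.8,0,0,0,0,0,1],[0,0,0,0,0,0,1],[0,0,0,0,0,0,1]]'
python3 - <<'E'
from h import *
im=[]
for n,(c,r) in(("top",(295,170)),("scene",(285,145))):
    p=env.camera(n);im.append(cv2.resize(p["color"][r:r+115,c:c+160,::-1],(790,290) if 0 else (640,300),interpolation=cv2.INTER_CUBIC))
cv2.imwrite("pics/c7.png",np.vstack(im))
E
```

```text
time_s: 13.47
position: [0.637, -0.0131, 0.0818]
ee_rot: [2.61, 1.746, -0.001]
contact_force: [-10.1, -0.5, 26.9]
finger_gap: 0.0
finger_force: 13.2
time_s: 14.13
position: [0.5749, -0.1623, 0.2137]
ee_rot: [2.61, 1.747, -0.0]
contact_force: [0.4, -0.8, -0.3]
finger_gap: 0.0003
finger_force: 0.0
time_s: 14.72
position: [0.4974, -0.349, 0.213]
ee_rot: [2.616, 1.739, -0.002]
contact_force: [1.2, 0.7, -1.0]
finger_gap: 0.0003
finger_force: 0.0
```

View pics/c7.png

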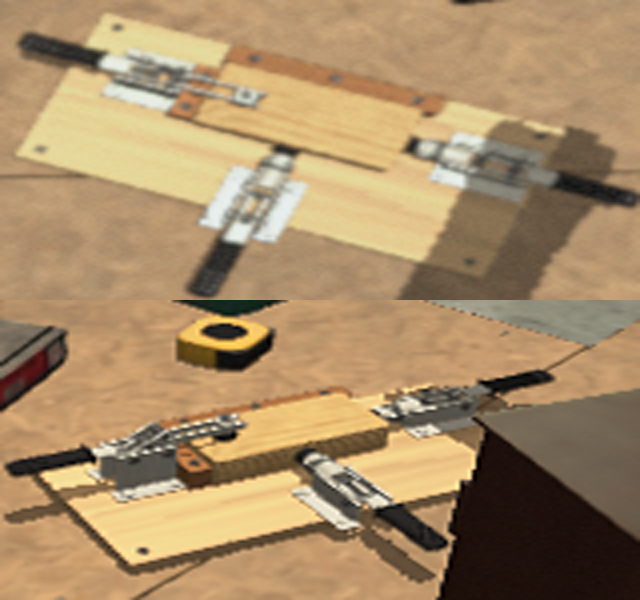

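All three levers lie flat: hold at (60,50), end at (600,190) and side at (215,265). The block is tight to the fence and stop, the hold-down arm rests on top, and the robot is clear.

```bash
python3 -c "
from rig import env
print(env.finish_job())"
```

```text
the job is handed in; nothing more can be done
None
```

I pressed the end, side and hold-down levers to their hard stops in that order, and the last pictures show them flat with the block tight to the stop and fence. The pad forces could not be measured. The job is handed in, at about 15 s on the robot's clock, and no verdict was returned.

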